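# Tidy up and bring the tile rack out of the games box

## Task

Get the shelf ready for dominoes: first put the two black domino tiles into the yellow tray and the orange whistle into the blue tray. Then bring the long red tile rack out of the wooden games box - it is longer than the opening in the lid, so tip one end up and draw it out slantwise - and finish still holding it in the gripper, still, with the whole rack at least 6 cm higher than the lid. Leave the wristband, shuttle tube, jar, shuttlecock and dice cup where they stand.

Things in the scene. Friction and masses are not known exactly. Their poses are not given: they have to be found in the camera images.
- games_box: fixed wooden box, 342 long (x) x 152 wide (y) x 72 high; origin under its centre, z up; +x points roughly away from the robot. Walls and floor 6 thick; inside 330 x 140, 60 from floor to lid. Lid darker brown, 6 thick, with one opening in the middle, 170 long (x -85 to 85) and 140 wide (full inside width), beside which the side walls are only 50 high; the two 80 long lid ends are fixed
- opening (a point): centre of the opening, level with the lid's top, 72 above the box's underside; axes as the box's
- rack: loose red wooden domino rack, a straight bar 230 long (x) x 30 wide (y) x 22 high (z), a 14 wide, 10 deep groove along its top; about 0.12 kg; origin at the centre of its underside. Starts flat on the box floor (6 above the table), nearly centred and along the box, groove up, both ends under the lid ends
- rack_end_a (a point): centre of the rack's end face at its +x end, 115 from its middle, 11 above its underside
- rack_end_b (a point): centre of the rack's end face at its -x end, 115 from its middle, 11 above its underside
- tray_blue: fixed open blue tray, 120 (x) x 100 (y) x 28 high, walls 4 thick, floor about 4 thick; origin at the centre of its underside
- tray_yellow: fixed open yellow tray, same sizes as the blue one; the two may stand either way round
- tile_1: loose black domino tile with white pips lying flat, 56 (x) x 28 (y) x 12 high, about 24 g; origin at the centre of its underside
- tile_2: a second black domino tile, the same sizes
- whistle: loose orange whistle lying on its flat side, 20 high, about 18 g: a round chamber 24 in diameter whose axis is upright, and a mouthpiece 9 wide that runs from it along +x to 34 from the origin, its outer face flush with the chamber's +y side; origin on the chamber's axis, at the underside. Grip the chamber along y (24 wide)
- wristband: bystander: loose green hard silicone wristband lying flat, 66 across, 12 high; origin at the centre of its underside
- shuttle_tube: bystander: loose upright black shuttle tube with white cap, 69 across, 243 high; origin at the centre of its underside
- jar: bystander: loose glass jar with wooden lid, 86 across, 128 high; origin at the centre of its underside
- shuttlecock: bystander: loose shuttlecock standing on its skirt, 64 across, 83 high; origin at the centre of its underside
- dice_cup: bystander: loose upright red cup, 72 across at the rim, 85 high; origin at the centre of its underside
Mind the look-alikes: they are no part of the job. What is shaped like the tile_1 but green is not meant. There is more than one size of the rack; the job needs the smaller.

How it is judged:
On the way, in this order (a step that is already met when the one before it is completed fails the run):
1. both tiles lie released in the yellow tray and the whistle in the blue tray (x of tile_1 in the frame of tray_yellow between -0.056 and 0.056 m and y of tile_1 in the frame of tray_yellow between -0.046 and 0.046 m and z of each of tile_1, tile_2 in the frame of tray_yellow below 0.032 m and linear speed of each of tile_1, tile_2, whistle below 0.05 m/s and contact force between each of tile_1, tile_2, whistle and the fingers below 0.05 N and x of tile_2 in the frame of tray_yellow between -0.056 and 0.056 m and y of tile_2 in the frame of tray_yellow between -0.046 and 0.046 m and x of whistle in the frame of tray_blue between -0.056 and 0.056 m and y of whistle in the frame of tray_blue between -0.046 and 0.046 m and z of whistle in the frame of tray_blue below 0.032 m), for 0.2 s.
2. the rack slants through the opening: one end above the lid, the other still inside the box below it (((height (world z) of rack_end_a above 0.078 m and height (world z) of rack_end_b below 0.058 m and x of rack_end_b in the frame of opening between -0.17 and 0.17 m and y of rack_end_b in the frame of opening between -0.073 and 0.073 m) or (height (world z) of rack_end_b above 0.078 m and height (world z) of rack_end_a below 0.058 m and x of rack_end_a in the frame of opening between -0.17 and 0.17 m and y of rack_end_a in the frame of opening between -0.073 and 0.073 m))), for 0.1 s.
At the end, for the whole second after the job is handed in: Tiles in the yellow tray, whistle in the blue one, released, at rest (origins inside the walls, under 32 mm above the tray underside); the fingers hold the rack still (under 0.03 m/s), both end centres over 129 mm above the table (57 mm over the lid), off box and tube (all of step 1 and height (world z) of each of rack_end_a, rack_end_b above 0.129 m and contact force between rack and the fingers above 1 N and contact force between rack and games_box below 0.05 N and contact force between rack and shuttle_tube below 0.05 N and linear speed of rack below 0.03 m/s and angular speed of rack below 0.2 rad/s); the arm keeps its last pose, push and grip.
It fails at once if a bystander is shifted by more than 30 mm: wristband (distance of wristband from where it was at the start of the episode above 0.03 m).
It fails at once if a bystander is shifted by more than 30 mm: shuttle tube (distance of shuttle_tube from where it was at the start of the episode above 0.03 m).
It fails at once if a bystander is shifted by more than 30 mm: jar (distance of jar from where it was at the start of the episode above 0.03 m).
It fails at once if a bystander is shifted by more than 30 mm: shuttlecock (distance of shuttlecock from where it was at the start of the episode above 0.03 m).
It fails at once if a bystander is shifted by more than 30 mm: dice cup (distance of dice_cup from where it was at the start of the episode above 0.03 m).
It also fails if it takes over 72 s, if anything falls off the work surface, if the arm or the gripper's body presses on something with over 40 N, if the wrist force passes 120 N, or if a joint passes its speed limit or range.

## Robot

A 6-joint arm with a two-finger parallel gripper is mounted at the origin on the work surface. World frame = base frame: x ahead of the robot, y to its left, z up, the work surface at z = 0. Lengths are in m, angles in rad, forces in N, time in s.
With the tool pointing down it reaches from about 0.4 to 0.825 m from the base axis. Payload 7 kg.
Tool frame: the origin (TCP) lies on the front face of the gripper's body, between the roots of the fingers; the fingertips stand 66 mm ahead of it and the grasp point (between the pads) lies 47 mm ahead of it; z points along the fingers, y is the line along which they close (so a half turn about z gives the same grasp; the last joint's range is limited). The gripper opens to 88 mm and grips with 3 to 60 N. Pads are 19 mm wide; open, the fingers measure 130 mm over their backs; the gripper's body (78 mm by 193 mm) begins 47 mm behind the grasp point.
Start: joints at [1.586, 0.359, 0.012, 0, -1.224, -0.288], TCP at [0.182, 0.65, 0.292] pointing down, gripper open.
Joint ranges: [-3.07, 3.07], [-1.43, 2.12], [-1.02, 1.25], [-3.03, 1.67], [-3.05, -0], [-3.03, 3.03]. Speed limits (rad/s): [2.39, 2.39, 3.01, 3.14, 3.14, 3.14].

## Interface

Orientations are given as [roll, pitch, yaw] about the fixed x, y, z axes, in that order (R = Rz(yaw) Ry(pitch) Rx(roll)).
In Python, from station import arm gives the robot as it stands. The module is installed in compiled form; this text tells all that it offers.
- The arm moves only by the tool move_arm, never from a script. Its argument "increments" is a list of rows, each an object of numbers: "jaw": the gripper command: -1 is shut, 1 is fully open, values between are in proportion; "dx", "dy", "dz": the shift along the tool's x, y, z in m; "twist": the turn about the tool's z in rad. A call has 1 to 12 rows; each row shifts and turns the commanded pose from where the row before left it, along the tool's axes as they then stand; what a row does not reach is not made up. A row lasts 1/12 s, in which the tool goes at most 41.7 mm and 7.16 degrees, less where a joint would pass 70% of its speed; a pose out of reach is approached as far as the arm can. A call is refused whole if a number of a shift passes 0.0417 or a number of a turn 0.125, either way. A call with a gripper value outside its range is refused whole. The fingers move at their own pace and stop on an object; "force" is the grip in N (left out, the last holds). Time passes only in rows, so rows that do not move let the fingers close. It gives the time, the measured TCP pose, the force, the opening and the grip force at its end, in the units of the state.
- arm.get_state(): the state, without advancing time (a new reading comes with each control period).
- arm.grab_frame(name): name is "side" or "top"; returns the picture (480x640x3 uint8, blue, green, red); there is no depth.
- arm.camera_info(name): a dict with "K" (3x3 intrinsics, pixels), "extrinsics" (4x4, takes a point from camera to world coordinates). Camera axes: x right, y down, z forward; pixel columns grow to the right and rows downward; lengths in m; the calibration is good to about 2 mm. A picture is of the moment at which its call begins. camera_info takes no time and is no camera call.
- arm.job_done(): hands the job in; it is judged then, once.
Trained networks look in the newest picture that a camera, given by its name, has taken for a name from the list of things; names that differ only in an ending like _2 or _b are one class to them, and where a whole thing is asked for, a point or a joint stands for the part that bears it (a point fixed in the world has none). Each returns a list of dicts, best first, with "score" (0 to 1); they miss things now and then, are a little off and sometimes report something else, mostly with a low value. They report only what shows in the picture. A call takes as long as a camera call. They do not tell look-alikes from the thing itself.
- arm.find_in(camera, name): "position" ([x, y, z] in m, in world coordinates, good to about 4 mm: the middle of the surface that is visible of it).
- arm.silhouettes(camera, name): "pixels" (480x640 bool, what is visible of it).
- arm.pinpoint(camera, name): "position" ([x, y, z] in m, in world coordinates, good to about 4 mm: a listed point, or the origin of a listed thing).
The state is a dict: "t": time; "q": joint angles; "qd": joint speeds; "joint_efforts": joint torques, N m; "eef_pos": TCP position; "ee_rot": TCP orientation; "force": force on the tool from outside, world axes, zero at the start; "moment": the same for the moment, N m; "width": finger opening in m; "gripper_force": force on a finger pad.
Only numpy, scipy, OpenCV 4.12 (cv2) and the standard library are available. Lean on these libraries where they do the work, as an engineer would, in place of code of your own. Each camera call takes 0.05 s, during which the arm holds its last target. There are 200 camera calls.

## Working session

There is one attempt and no reset: what is moved stays moved. The work goes in short steps, Python scripts to look and compute and a tool call to move; the robot and the scene stay as the last step left them, time stands still between calls to the robot, and variables do not carry over. Pictures are saved under pics/ and viewed, at most 10 in all, crops included, and the job is handed in when it is done.

Besides the shell and the picture viewer there is one more tool, called after "Emit:" in YAML: its name, and indented under it one key for each argument. move_arm: Moves the arm, as the interface text tells. Its arguments: {"type":"object","properties":{"increments":{"type":"array"},"force":{"type":"number"}},"required":["increments"]}

```bash
mkdir -p pics; python3 - <<'E'
from station import arm
import cv2,numpy as np
for c in("top","side"):
    f=arm.grab_frame(c); cv2.imwrite(f"pics/{c}0.png",f)
    i=arm.camera_info(c); print(c,np.round(i["K"],1).tolist(),np.round(i["extrinsics"],3).tolist())
    for n in["games_box","opening","rack","rack_end_a","tray_blue","tray_yellow","tile_1","whistle","wristband","shuttle_tube","jar","shuttlecock","dice_cup"]:
        try: print(n,[(round(d["score"],2),np.round(d["position"],3).tolist()) for d in arm.pinpoint(c,n)])
        except Exception as e: print(n,e)
s=arm.get_state();print(s)
E
```

```text
top [[569.0, 0.0, 317.7], [0.0, 569.0, 243.9], [0.0, 0.0, 1.0]] [[0.018, -0.994, 0.106, 0.376], [-1.0, -0.019, -0.0, 0.043], [0.002, -0.106, -0.994, 1.516], [0.0, 0.0, 0.0, 1.0]]
games_box [(0.64, [0.56, 0.006, -0.002])]
opening [(0.58, [0.561, 0.012, 0.076])]
rack [(0.94, [0.262, -0.378, 0.004]), (0.47, [0.708, -0.394, -0.002])]
rack_end_a [(0.94, [0.45, 0.02, 0.016]), (0.9, [0.414, -0.411, 0.015]), (0.66, [0.672, -0.009, 0.017]), (0.66, [0.113, -0.342, 0.017]), (0.48, [0.713, 0.297, -0.002])]
tray_blue [(0.8, [0.583, 0.286, -0.003]), (0.49, [0.757, 0.193, -0.002])]
tray_yellow [(0.97, [0.421, 0.33, -0.001]), (0.36, [0.434, -0.246, 0.003])]
tile_1 [(0.8, [0.602, -0.308, 0.0]), (0.77, [0.507, -0.368, 0.0]), (0.71, [0.595, -0.213, 0.002])]
whistle []
wristband [(0.64, [0.706, -0.398, -0.002])]
shuttle_tube [(0.93, [0.664, 0.441, -0.002])]
jar [(0.75, [0.751, -0.225, -0.004])]
shuttlecock [(0.9, [0.758, 0.192, -0.003])]
dice_cup [(0.57, [0.508, -0.368, 0.001]), (0.55, [0.717, 0.295, -0.002])]
side [[452.5, 0.0, 318.3], [0.0, 452.5, 247.2], [0.0, 0.0, 1.0]] [[0.8, -0.284, 0.528, 0.016],
[... 855 characters left out ...]
 0.297, 0.005])]
{'t': 1.4, 'q': array([ 1.58613209e+00,  3.58605630e-01,  1.18710988e-02,  1.01872303e-05,
       -1.22410896e+00, -2.88136240e-01]), 'qd': array([-5.33114187e-05,  3.54027122e-04,  1.15701739e-03, -1.43900339e-03,
        3.24494882e-04,  2.51646515e-04]), 'joint_efforts': array([ 2.52401942e-04, -5.82388687e+01,  2.93301558e+01,  7.00277075e+00,
        1.23493635e-02, -1.58147526e-05]), 'eef_pos': array([0.18185646, 0.65000402, 0.29214684]), 'ee_rot': array([ 3.14155016e+00, -2.25878704e-05, -2.72797012e-01]), 'force': array([-1.06371682, -0.47183627, -0.1675971 ]), 'moment': array([-0.02952649,  0.01398266,  0.0275582 ]), 'gripper_force': 0.0, 'width': 0.087732313470596}
```

View pics/top0.png

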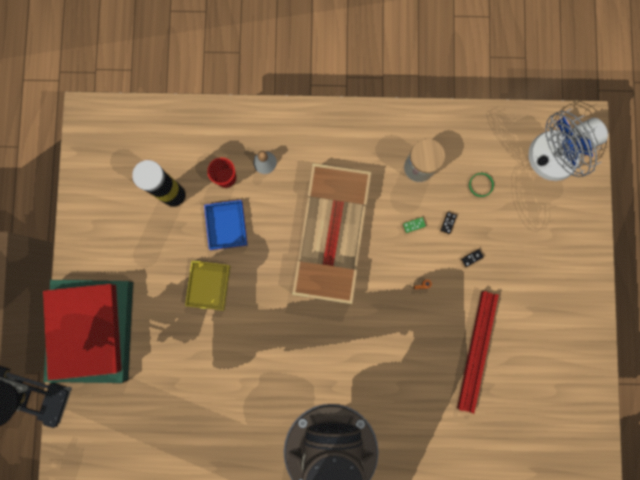

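View pics/side0.png

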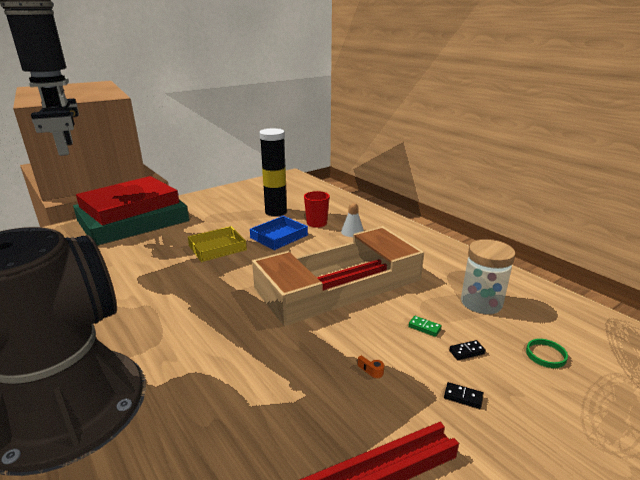

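The top view shows three tile-like things. The ones at (449,222) and (472,258) are black and are the ones meant; the one at (414,225) is the green look-alike. There is a red bar inside the box at (334,232), the smaller rack, and a longer one at (478,352), the decoy. The whistle is at (422,286). I'll confirm this in a crop and get the orientations.

```bash
cat > h.py <<'E'
import numpy as np,cv2
def ray(info,uv,z):
    K=np.array(info["K"]);T=np.array(info["extrinsics"])
    uv=np.atleast_2d(uv).astype(float)
    d=np.c_[(uv[:,0]-K[0,2])/K[0,0],(uv[:,1]-K[1,2])/K[1,1],np.ones(len(uv))]@T[:3,:3].T
    o=T[:3,3]; return o[:2]+d[:,:2]*((z-o[2])/d[:,2])[:,None]
def rect(info,mask,z):
    "metric min-area rectangle of a mask on plane z: centre, long, short, yaw of long axis"
    v,u=np.nonzero(mask); p=ray(info,np.c_[u,v],z)
    (c,s,a)=cv2.minAreaRect((p*1000).astype(np.float32)); a=np.deg2rad(a)
    if s[0]<s[1]: s=s[::-1];a+=np.pi/2
    return np.r_[np.array(c)/1000,np.array(s)/1000,(a+np.pi/2)%np.pi-np.pi/2], p.mean(0)
E
python3 - <<'E'
from station import arm
from h import *
for c in("top","side"):
    f=cv2.imread(f"pics/{c}0.png"); I=arm.camera_info(c); arm.grab_frame(c)
    for n,z in(("tile_1",.012),("whistle",.02),("rack",.028),("tray_blue",.028),("tray_yellow",.028),("games_box",.072)):
        for d in arm.silhouettes(c,n):
            m=d["pixels"]; r,mu=rect(I,m,z); v,u=np.nonzero(m)
            print(c,n,round(d["score"],2),"px",u.mean().round(),v.mean().round(),m.sum(),"bgr",f[m].mean(0).round(),"rect",r.round(3),mu.round(3))
t=cv2.imread("pics/top0.png"); s=cv2.imread("pics/side0.png")
a=cv2.resize(t[200:300,390:490],(400,400),interpolation=cv2.INTER_CUBIC)
b=cv2.resize(s[305:415,345:495],(400,293),interpolation=cv2.INTER_CUBIC)
o=np.zeros((400,800,3),np.uint8);o[:,:400]=a;o[:293,400:]=b;cv2.imwrite("pics/crop1.png",o)
E
```

```text
top tile_1 0.78 px 448.0 222.0 198 bgr [63. 67. 71.] rect [ 0.601 -0.304  0.055  0.027 -0.321] [ 0.6   -0.304]
top tile_1 0.6 px 472.0 257.0 223 bgr [55. 60. 65.] rect [ 0.508 -0.367  0.057  0.028 -1.093] [ 0.509 -0.368]
top tile_1 0.53 px 413.0 224.0 220 bgr [ 87. 139.  96.] rect [ 0.594 -0.212  0.057  0.029 -1.248] [ 0.594 -0.212]
top tile_1 0.41 px 331.0 233.0 7127 bgr [ 82. 117. 151.] rect [ 0.569  0.006  0.359  0.158 -0.134] [0.566 0.007]
top tile_1 0.27 px 207.0 285.0 1866 bgr [ 41. 111. 125.] rect [ 0.423  0.331  0.124  0.108 -0.086] [0.422 0.331]
top rack 0.8 px 477.0 351.0 2415 bgr [ 35.  42. 128.] rect [ 0.266 -0.374  0.316  0.052 -0.217] [ 0.264 -0.373]
top rack 0.59 px 333.0 233.0 759 bgr [ 46.  60. 133.] rect [ 0.566  0.003  0.174  0.031 -0.144] [0.565 0.003]
top tray_blue 0.59 px 225.0 224.0 1818 bgr [145.  81.  44.] rect [0.583 0.287 0.125 0.106 0.152] [0.582 0.288]
top tray_yellow 0.81 px 207.0 285.0 1839 bgr [ 41. 111. 125.] rect [ 0.422  0.329  0.12   0.105 -0.106] [0.421 0.329]
top games_box 0.86 px 331.0 233.0 7089 bgr [ 82. 117. 151.] rect [ 0.561  0.008  0.344  
[... 468 characters left out ...]
 0.425 -0.245]
side rack 0.67 px 352.0 274.0 893 bgr [ 16.  20. 104.] rect [ 0.584 -0.013  0.174  0.052 -0.142] [ 0.582 -0.013]
side rack 0.64 px 397.0 458.0 4266 bgr [ 16.  19. 121.] rect [ 0.312 -0.395  0.21   0.056 -0.222] [ 0.331 -0.396]
side tray_blue 0.73 px 278.0 233.0 1274 bgr [118.  52.  20.] rect [0.568 0.262 0.151 0.144 0.159] [0.565 0.26 ]
side tray_blue 0.29 px 467.0 350.0 477 bgr [36. 36. 38.] rect [ 0.576 -0.32   0.061  0.036 -0.331] [ 0.576 -0.32 ]
side tray_yellow 0.62 px 217.0 244.0 1389 bgr [ 20. 100. 118.] rect [0.411 0.301 0.15  0.13  1.47 ] [0.409 0.299]
side games_box 0.7 px 334.0 275.0 8934 bgr [ 63.  96. 131.] rect [ 0.535 -0.033  0.379  0.237 -0.129] [ 0.51  -0.045]
```

View pics/crop1.png

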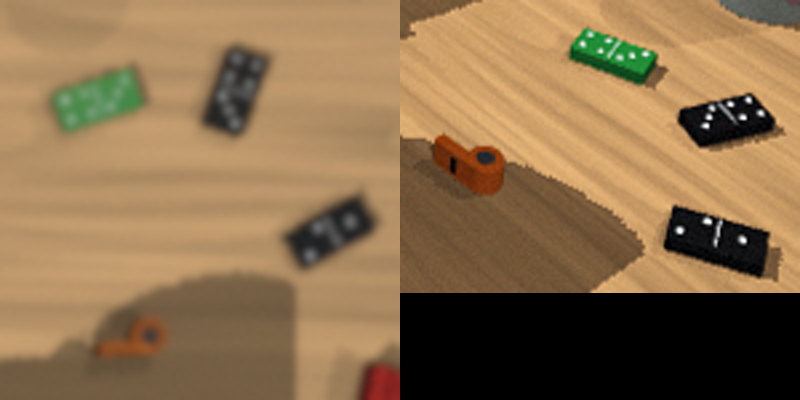

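The crop confirms it: the two black tiles are clear of the green one. The whistle's chamber is at top px (427,283) and its mouthpiece points to (414,287), so its yaw is about 97°.

```bash
cat >> h.py <<'E'
from scipy.optimize import fsolve
def plan(p,yaw,q,yaw2,n,r=4):
    "constant row (shift in axes at row start, then twist), n rows from p,yaw to q,yaw2, tool down"
    d=np.array(q)-p; dyaw=(yaw2-yaw)/n
    M=sum(np.array([[np.cos(a),np.sin(a)],[np.sin(a),-np.cos(a)]]) for a in yaw+dyaw*np.arange(n))
    xy=np.linalg.solve(M,d[:2])
    return n,np.r_[xy,-d[2]/n,-dyaw].round(r)
E
python3 - <<'E'
from h import *
S=np.array([.1819,.65,.2921]);A=[.602,-.306];Y=[.422,.330];B=[.508,-.367];W=[.437,-.248];U=[.583,.288]
print(plan(S,-.2728,A+[.16],-.321,30))
print("A->Y",plan(A+[.16],-.321,Y+[.16],-.1,24))
print("Y->B",plan(Y+[.16],-.1,B+[.16],-1.093,24))
print("B->Y",plan(B+[.16],-1.093,Y+[.16],-1.671,24))
print("Y->W",plan(Y+[.16],-1.671,W+[.16],-1.46,20))
print("W->U",plan(W+[.16],-1.46,U+[.16],-1.42,20), "alt yaw .15",plan(W+[.16],-1.46,U+[.16],.152,24))
E
```

```text
(30, array([0.0227, 0.0264, 0.0044, 0.0016]))
A->Y (24, array([-0.013 , -0.0243, -0.    , -0.0092]))
Y->B (24, array([ 0.0196,  0.0234, -0.    ,  0.0414]))
B->Y (24, array([-0.0296, -0.0023, -0.    ,  0.0241]))
Y->W (20, array([ 0.029 , -0.0008, -0.    , -0.0106]))
W->U (20, array([-0.0256, -0.0107, -0.    , -0.002 ])) alt yaw .15 (24, array([-0.0106, -0.0236, -0.    , -0.0672]))
```

Emit:
move_arm:
  increments:
    - {"jaw":0.14,"dx":0,"dy":0,"dz":0,"twist":0.0}

```text
t: 2.18
eef_pos: [0.1819, 0.65, 0.2922]
ee_rot: [3.142, -0.0, -0.273]
force: [-0.2, 0.6, 0.7]
width: 0.0847
gripper_force: 0.0
```

Emit:
move_arm:
  increments:
    - {"jaw":0.14,"dx":0.0227,"dy":0.0264,"dz":0.0044,"twist":0.0016}
    - {"jaw":0.14,"dx":0.0227,"dy":0.0264,"dz":0.0044,"twist":0.0016}
    - {"jaw":0.14,"dx":0.0227,"dy":0.0264,"dz":0.0044,"twist":0.0016}
    - {"jaw":0.14,"dx":0.0227,"dy":0.0264,"dz":0.0044,"twist":0.0016}
    - {"jaw":0.14,"dx":0.0227,"dy":0.0264,"dz":0.0044,"twist":0.0016}
    - {"jaw":0.14,"dx":0.0227,"dy":0.0264,"dz":0.0044,"twist":0.0016}
    - {"jaw":0.14,"dx":0.0227,"dy":0.0264,"dz":0.0044,"twist":0.0016}
    - {"jaw":0.14,"dx":0.0227,"dy":0.0264,"dz":0.0044,"twist":0.0016}
    - {"jaw":0.14,"dx":0.0227,"dy":0.0264,"dz":0.0044,"twist":0.0016}
    - {"jaw":0.14,"dx":0.0227,"dy":0.0264,"dz":0.0044,"twist":0.0016}

```text
t: 3.02
eef_pos: [0.3275, 0.332, 0.2483]
ee_rot: [-3.141, -0.0, -0.289]
force: [0.8, -0.1, -0.2]
width: 0.05
gripper_force: 0.0
```

Emit:
move_arm:
  increments:
    - {"jaw":0.14,"dx":0.0227,"dy":0.0264,"dz":0.0044,"twist":0.0016}
    - {"jaw":0.14,"dx":0.0227,"dy":0.0264,"dz":0.0044,"twist":0.0016}
    - {"jaw":0.14,"dx":0.0227,"dy":0.0264,"dz":0.0044,"twist":0.0016}
    - {"jaw":0.14,"dx":0.0227,"dy":0.0264,"dz":0.0044,"twist":0.0016}
    - {"jaw":0.14,"dx":0.0227,"dy":0.0264,"dz":0.0044,"twist":0.0016}
    - {"jaw":0.14,"dx":0.0227,"dy":0.0264,"dz":0.0044,"twist":0.0016}
    - {"jaw":0.14,"dx":0.0227,"dy":0.0264,"dz":0.0044,"twist":0.0016}
    - {"jaw":0.14,"dx":0.0227,"dy":0.0264,"dz":0.0044,"twist":0.0016}
    - {"jaw":0.14,"dx":0.0227,"dy":0.0264,"dz":0.0044,"twist":0.0016}
    - {"jaw":0.14,"dx":0.0227,"dy":0.0264,"dz":0.0044,"twist":0.0016}

```text
t: 3.85
eef_pos: [0.4677, 0.0132, 0.2044]
ee_rot: [-3.141, -0.001, -0.305]
force: [0.3, 0.7, -0.4]
width: 0.0498
gripper_force: 0.0
```

Emit:
move_arm:
  increments:
    - {"jaw":0.14,"dx":0.0227,"dy":0.0264,"dz":0.0044,"twist":0.0016}
    - {"jaw":0.14,"dx":0.0227,"dy":0.0264,"dz":0.0044,"twist":0.0016}
    - {"jaw":0.14,"dx":0.0227,"dy":0.0264,"dz":0.0044,"twist":0.0016}
    - {"jaw":0.14,"dx":0.0227,"dy":0.0264,"dz":0.0044,"twist":0.0016}
    - {"jaw":0.14,"dx":0.0227,"dy":0.0264,"dz":0.0044,"twist":0.0016}
    - {"jaw":0.14,"dx":0.0227,"dy":0.0264,"dz":0.0044,"twist":0.0016}
    - {"jaw":0.14,"dx":0.0227,"dy":0.0264,"dz":0.0044,"twist":0.0016}
    - {"jaw":0.14,"dx":0.0227,"dy":0.0264,"dz":0.0044,"twist":0.0016}
    - {"jaw":0.14,"dx":0.0227,"dy":0.0264,"dz":0.0044,"twist":0.0016}
    - {"jaw":0.14,"dx":0.0227,"dy":0.0264,"dz":0.0044,"twist":0.0016}
    - {"jaw":0.14}
    - {"jaw":0.14}

```text
$.increments[10]: bad value
```

Emit:
move_arm:
  increments:
    - {"jaw":0.14,"dx":0.0227,"dy":0.0264,"dz":0.0044,"twist":0.0016}
    - {"jaw":0.14,"dx":0.0227,"dy":0.0264,"dz":0.0044,"twist":0.0016}
    - {"jaw":0.14,"dx":0.0227,"dy":0.0264,"dz":0.0044,"twist":0.0016}
    - {"jaw":0.14,"dx":0.0227,"dy":0.0264,"dz":0.0044,"twist":0.0016}
    - {"jaw":0.14,"dx":0.0227,"dy":0.0264,"dz":0.0044,"twist":0.0016}
    - {"jaw":0.14,"dx":0.0227,"dy":0.0264,"dz":0.0044,"twist":0.0016}
    - {"jaw":0.14,"dx":0.0227,"dy":0.0264,"dz":0.0044,"twist":0.0016}
    - {"jaw":0.14,"dx":0.0227,"dy":0.0264,"dz":0.0044,"twist":0.0016}
    - {"jaw":0.14,"dx":0.0227,"dy":0.0264,"dz":0.0044,"twist":0.0016}
    - {"jaw":0.14,"dx":0.0227,"dy":0.0264,"dz":0.0044,"twist":0.0016}
    - {"jaw":0.14,"dx":0,"dy":0,"dz":0,"twist":0}
    - {"jaw":0.14,"dx":0,"dy":0,"dz":0,"twist":0}

```text
t: 4.85
eef_pos: [0.602, -0.3079, 0.1588]
ee_rot: [3.141, 0.002, -0.324]
force: [-0.7, 1.1, -0.2]
width: 0.0496
gripper_force: 0.0
```

Emit:
move_arm:
  increments:
    - {"jaw":0.14,"dx":0,"dy":-0.001,"dz":0.025,"twist":0}
    - {"jaw":0.14,"dx":0,"dy":-0.001,"dz":0.025,"twist":0}
    - {"jaw":0.14,"dx":0,"dy":0,"dz":0.025,"twist":0}
    - {"jaw":0.14,"dx":0,"dy":0,"dz":0.015,"twist":0}
    - {"jaw":0.14,"dx":0,"dy":0,"dz":0,"twist":0}
    - {"jaw":-1,"dx":0,"dy":0,"dz":0,"twist":0}
    - {"jaw":-1,"dx":0,"dy":0,"dz":0,"twist":0}
    - {"jaw":-1,"dx":0,"dy":0,"dz":0,"twist":0}
    - {"jaw":-1,"dx":0,"dy":0,"dz":0,"twist":0}
    - {"jaw":-1,"dx":0,"dy":0,"dz":0,"twist":0}
  force: 15

```text
t: 5.68
eef_pos: [0.6034, -0.3042, 0.0715]
ee_rot: [-3.141, -0.002, -0.321]
force: [-0.9, 2.5, 5.4]
width: 0.0278
gripper_force: 15.0
```

Emit:
move_arm:
  increments:
    - {"jaw":-1,"dx":0,"dy":0,"dz":-0.03,"twist":0}
    - {"jaw":-1,"dx":0,"dy":0,"dz":-0.03,"twist":0}
    - {"jaw":-1,"dx":0,"dy":0,"dz":-0.03,"twist":0}
    - {"jaw":-1,"dx":0,"dy":0,"dz":-0.03,"twist":0}
    - {"jaw":-1,"dx":-0.013,"dy":-0.0243,"dz":0,"twist":-0.0092}
    - {"jaw":-1,"dx":-0.013,"dy":-0.0243,"dz":0,"twist":-0.0092}
    - {"jaw":-1,"dx":-0.013,"dy":-0.0243,"dz":0,"twist":-0.0092}
    - {"jaw":-1,"dx":-0.013,"dy":-0.0243,"dz":0,"twist":-0.0092}
    - {"jaw":-1,"dx":-0.013,"dy":-0.0243,"dz":0,"twist":-0.0092}
    - {"jaw":-1,"dx":-0.013,"dy":-0.0243,"dz":0,"twist":-0.0092}
    - {"jaw":-1,"dx":-0.013,"dy":-0.0243,"dz":0,"twist":-0.0092}
    - {"jaw":-1,"dx":-0.013,"dy":-0.0243,"dz":0,"twist":-0.0092}

```text
t: 6.68
eef_pos: [0.558, -0.0871, 0.1906]
ee_rot: [-3.141, -0.001, -0.247]
force: [0.9, -0.3, -0.3]
width: 0.0277
gripper_force: 15.0
```

Emit:
move_arm:
  increments:
    - {"jaw":-1,"dx":-0.013,"dy":-0.0243,"dz":0,"twist":-0.0092}
    - {"jaw":-1,"dx":-0.013,"dy":-0.0243,"dz":0,"twist":-0.0092}
    - {"jaw":-1,"dx":-0.013,"dy":-0.0243,"dz":0,"twist":-0.0092}
    - {"jaw":-1,"dx":-0.013,"dy":-0.0243,"dz":0,"twist":-0.0092}
    - {"jaw":-1,"dx":-0.013,"dy":-0.0243,"dz":0,"twist":-0.0092}
    - {"jaw":-1,"dx":-0.013,"dy":-0.0243,"dz":0,"twist":-0.0092}
    - {"jaw":-1,"dx":-0.013,"dy":-0.0243,"dz":0,"twist":-0.0092}
    - {"jaw":-1,"dx":-0.013,"dy":-0.0243,"dz":0,"twist":-0.0092}

```text
t: 7.35
eef_pos: [0.4978, 0.1249, 0.1907]
ee_rot: [-3.141, -0.001, -0.173]
force: [0.7, 0.5, -0.8]
width: 0.0275
gripper_force: 15.0
```

Emit:
move_arm:
  increments:
    - {"jaw":-1,"dx":-0.013,"dy":-0.0243,"dz":0,"twist":-0.0092}
    - {"jaw":-1,"dx":-0.013,"dy":-0.0243,"dz":0,"twist":-0.0092}
    - {"jaw":-1,"dx":-0.013,"dy":-0.0243,"dz":0,"twist":-0.0092}
    - {"jaw":-1,"dx":-0.013,"dy":-0.0243,"dz":0,"twist":-0.0092}
    - {"jaw":-1,"dx":-0.013,"dy":-0.0243,"dz":0,"twist":-0.0092}
    - {"jaw":-1,"dx":-0.013,"dy":-0.0243,"dz":0,"twist":-0.0092}
    - {"jaw":-1,"dx":-0.013,"dy":-0.0243,"dz":0,"twist":-0.0092}
    - {"jaw":-1,"dx":-0.013,"dy":-0.0243,"dz":0,"twist":-0.0092}
    - {"jaw":-1,"dx":0,"dy":0,"dz":0,"twist":0}
    - {"jaw":-1,"dx":0,"dy":0,"dz":0,"twist":0}

```text
t: 8.18
eef_pos: [0.4222, 0.332, 0.1904]
ee_rot: [-3.141, -0.0, -0.098]
force: [-0.1, 0.9, 0.3]
width: 0.0277
gripper_force: 15.0
```

Emit:
move_arm:
  increments:
    - {"jaw":-1,"dx":0,"dy":0.001,"dz":0.03,"twist":0}
    - {"jaw":-1,"dx":0,"dy":0.001,"dz":0.03,"twist":0}
    - {"jaw":-1,"dx":0,"dy":0,"dz":0.03,"twist":0}
    - {"jaw":-1,"dx":0,"dy":0,"dz":0.022,"twist":0}
    - {"jaw":-1,"dx":0,"dy":0,"dz":0,"twist":0}
    - {"jaw":-1,"dx":0,"dy":0,"dz":0,"twist":0}
    - {"jaw":-0.09,"dx":0,"dy":0,"dz":0,"twist":0}
    - {"jaw":-0.09,"dx":0,"dy":0,"dz":0,"twist":0}
    - {"jaw":-0.09,"dx":0,"dy":0,"dz":-0.03,"twist":0}
    - {"jaw":-0.09,"dx":0,"dy":0,"dz":-0.03,"twist":0}
    - {"jaw":-0.09,"dx":0,"dy":0,"dz":-0.04,"twist":0}

```text
t: 9.1
eef_pos: [0.422, 0.3278, 0.1791]
ee_rot: [3.14, 0.001, -0.1]
force: [1.2, 0.9, 0.1]
width: 0.0398
gripper_force: 0.0
```

Emit:
move_arm:
  increments:
    - {"jaw":0.14,"dx":0.0196,"dy":0.0234,"dz":0,"twist":0.0414}
    - {"jaw":0.14,"dx":0.0196,"dy":0.0234,"dz":0,"twist":0.0414}
    - {"jaw":0.14,"dx":0.0196,"dy":0.0234,"dz":0,"twist":0.0414}
    - {"jaw":0.14,"dx":0.0196,"dy":0.0234,"dz":0,"twist":0.0414}
    - {"jaw":0.14,"dx":0.0196,"dy":0.0234,"dz":0,"twist":0.0414}
    - {"jaw":0.14,"dx":0.0196,"dy":0.0234,"dz":0,"twist":0.0414}
    - {"jaw":0.14,"dx":0.0196,"dy":0.0234,"dz":0,"twist":0.0414}
    - {"jaw":0.14,"dx":0.0196,"dy":0.0234,"dz":0,"twist":0.0414}
    - {"jaw":0.14,"dx":0.0196,"dy":0.0234,"dz":0,"twist":0.0414}
    - {"jaw":0.14,"dx":0.0196,"dy":0.0234,"dz":0,"twist":0.0414}
    - {"jaw":0.14,"dx":0.0196,"dy":0.0234,"dz":0,"twist":0.0414}
    - {"jaw":0.14,"dx":0.0196,"dy":0.0234,"dz":0,"twist":0.0414}

```text
t: 10.1
eef_pos: [0.554, -0.0107, 0.1799]
ee_rot: [-3.14, -0.002, -0.599]
force: [1.2, -0.7, 0.2]
width: 0.0497
gripper_force: 0.0
```

Emit:
move_arm:
  increments:
    - {"jaw":0.14,"dx":0.0196,"dy":0.0234,"dz":0,"twist":0.0414}
    - {"jaw":0.14,"dx":0.0196,"dy":0.0234,"dz":0,"twist":0.0414}
    - {"jaw":0.14,"dx":0.0196,"dy":0.0234,"dz":0,"twist":0.0414}
    - {"jaw":0.14,"dx":0.0196,"dy":0.0234,"dz":0,"twist":0.0414}
    - {"jaw":0.14,"dx":0.0196,"dy":0.0234,"dz":0,"twist":0.0414}
    - {"jaw":0.14,"dx":0.0196,"dy":0.0234,"dz":0,"twist":0.0414}
    - {"jaw":0.14,"dx":0.0196,"dy":0.0234,"dz":0,"twist":0.0414}
    - {"jaw":0.14,"dx":0.0196,"dy":0.0234,"dz":0,"twist":0.0414}
    - {"jaw":0.14,"dx":0.0196,"dy":0.0234,"dz":0,"twist":0.0414}
    - {"jaw":0.14,"dx":0.0196,"dy":0.0234,"dz":0,"twist":0.0414}
    - {"jaw":0.14,"dx":0.0196,"dy":0.0234,"dz":0,"twist":0.0414}
    - {"jaw":0.14,"dx":0.0196,"dy":0.0234,"dz":0,"twist":0.0414}

```text
t: 11.1
eef_pos: [0.5072, -0.3705, 0.18]
ee_rot: [-3.14, -0.002, -1.096]
force: [0.6, 0.2, -0.3]
width: 0.0505
gripper_force: 0.0
```

Emit:
move_arm:
  increments:
    - {"jaw":0.14,"dx":0,"dy":0,"dz":0,"twist":0}
    - {"jaw":0.14,"dx":0,"dy":0,"dz":0,"twist":0}

```text
t: 11.27
eef_pos: [0.5067, -0.3704, 0.1795]
ee_rot: [-3.14, -0.001, -1.096]
force: [0.3, 0.3, 0.6]
width: 0.0499
gripper_force: 0.0
```

```bash
python3 - <<'E'
from station import arm
from h import *
f=arm.grab_frame("side");cv2.imwrite("pics/side1.png",f)
for d in arm.silhouettes("side","tile_1"):
    m=d["pixels"];v,u=np.nonzero(m);r,mu=rect(arm.camera_info("side"),m,.012);print(round(d["score"],2),u.mean().round(),v.mean().round(),m.sum(),f[m].mean(0).round(),mu.round(3))
s=arm.get_state();print(s["eef_pos"],s["ee_rot"])
E
```

```text
0.95 424.0 326.0 387 [ 65. 130.  51.] [ 0.586 -0.218]
0.63 216.0 244.0 146 [38. 52. 56.] [0.419 0.327]
[ 0.50756589 -0.3687898   0.17927743] [-3.14051032e+00 -9.63523663e-04 -1.09365398e+00]
```

Tile 1 is seen lying in the yellow tray at px (216,244). Next is tile 2.

Emit:
move_arm:
  increments:
    - {"jaw":0.14,"dx":0,"dy":0,"dz":0.03,"twist":0}
    - {"jaw":0.14,"dx":0,"dy":0,"dz":0.03,"twist":0}
    - {"jaw":0.14,"dx":0,"dy":0,"dz":0.03,"twist":0}
    - {"jaw":0.14,"dx":0,"dy":0,"dz":0.02,"twist":0}
    - {"jaw":0.14,"dx":0,"dy":0,"dz":0,"twist":0}
    - {"jaw":-1,"dx":0,"dy":0,"dz":0,"twist":0}
    - {"jaw":-1,"dx":0,"dy":0,"dz":0,"twist":0}
    - {"jaw":-1,"dx":0,"dy":0,"dz":0,"twist":0}
    - {"jaw":-1,"dx":0,"dy":0,"dz":0,"twist":0}
    - {"jaw":-1,"dx":0,"dy":0,"dz":0,"twist":0}

```text
t: 12.2
eef_pos: [0.5079, -0.3686, 0.0687]
ee_rot: [-3.141, -0.001, -1.093]
force: [0.2, 1.7, 2.9]
width: 0.0278
gripper_force: 14.8
```

Emit:
move_arm:
  increments:
    - {"jaw":-1,"dx":0,"dy":0,"dz":-0.03,"twist":0}
    - {"jaw":-1,"dx":0,"dy":0,"dz":-0.03,"twist":0}
    - {"jaw":-1,"dx":0,"dy":0,"dz":-0.03,"twist":0}
    - {"jaw":-1,"dx":0,"dy":0,"dz":-0.03,"twist":0}
    - {"jaw":-1,"dx":-0.0296,"dy":-0.0023,"dz":0,"twist":0.0241}
    - {"jaw":-1,"dx":-0.0296,"dy":-0.0023,"dz":0,"twist":0.0241}
    - {"jaw":-1,"dx":-0.0296,"dy":-0.0023,"dz":0,"twist":0.0241}
    - {"jaw":-1,"dx":-0.0296,"dy":-0.0023,"dz":0,"twist":0.0241}
    - {"jaw":-1,"dx":-0.0296,"dy":-0.0023,"dz":0,"twist":0.0241}
    - {"jaw":-1,"dx":-0.0296,"dy":-0.0023,"dz":0,"twist":0.0241}
    - {"jaw":-1,"dx":-0.0296,"dy":-0.0023,"dz":0,"twist":0.0241}
    - {"jaw":-1,"dx":-0.0296,"dy":-0.0023,"dz":0,"twist":0.0241}

```text
t: 13.2
eef_pos: [0.4332, -0.1423, 0.1884]
ee_rot: [-3.141, -0.0, -1.288]
force: [0.4, 0.1, -0.4]
width: 0.0279
gripper_force: 14.8
```

Emit:
move_arm:
  increments:
    - {"jaw":-1,"dx":-0.0296,"dy":-0.0023,"dz":0,"twist":0.0241}
    - {"jaw":-1,"dx":-0.0296,"dy":-0.0023,"dz":0,"twist":0.0241}
    - {"jaw":-1,"dx":-0.0296,"dy":-0.0023,"dz":0,"twist":0.0241}
    - {"jaw":-1,"dx":-0.0296,"dy":-0.0023,"dz":0,"twist":0.0241}
    - {"jaw":-1,"dx":-0.0296,"dy":-0.0023,"dz":0,"twist":0.0241}
    - {"jaw":-1,"dx":-0.0296,"dy":-0.0023,"dz":0,"twist":0.0241}
    - {"jaw":-1,"dx":-0.0296,"dy":-0.0023,"dz":0,"twist":0.0241}
    - {"jaw":-1,"dx":-0.0296,"dy":-0.0023,"dz":0,"twist":0.0241}

```text
t: 13.87
eef_pos: [0.4045, 0.0934, 0.1886]
ee_rot: [-3.141, 0.001, -1.48]
force: [1.4, -0.2, -0.2]
width: 0.0281
gripper_force: 14.8
```

Emit:
move_arm:
  increments:
    - {"jaw":-1,"dx":-0.0296,"dy":-0.0023,"dz":0,"twist":0.0241}
    - {"jaw":-1,"dx":-0.0296,"dy":-0.0023,"dz":0,"twist":0.0241}
    - {"jaw":-1,"dx":-0.0296,"dy":-0.0023,"dz":0,"twist":0.0241}
    - {"jaw":-1,"dx":-0.0296,"dy":-0.0023,"dz":0,"twist":0.0241}
    - {"jaw":-1,"dx":-0.0296,"dy":-0.0023,"dz":0,"twist":0.0241}
    - {"jaw":-1,"dx":-0.0296,"dy":-0.0023,"dz":0,"twist":0.0241}
    - {"jaw":-1,"dx":-0.0296,"dy":-0.0023,"dz":0,"twist":0.0241}
    - {"jaw":-1,"dx":-0.0296,"dy":-0.0023,"dz":0,"twist":0.0241}
    - {"jaw":-1,"dx":0,"dy":0,"dz":0,"twist":0}
    - {"jaw":-1,"dx":0,"dy":0,"dz":0,"twist":0}

```text
t: 14.7
eef_pos: [0.4216, 0.3298, 0.1878]
ee_rot: [3.141, -0.0, -1.671]
force: [-1.0, -0.6, -0.1]
width: 0.0278
gripper_force: 14.8
```

Emit:
move_arm:
  increments:
    - {"jaw":-1,"dx":0,"dy":0,"dz":0.03,"twist":0}
    - {"jaw":-1,"dx":0,"dy":0,"dz":0.03,"twist":0}
    - {"jaw":-1,"dx":0,"dy":0,"dz":0.025,"twist":0}
    - {"jaw":-1,"dx":0,"dy":0,"dz":0.014,"twist":0}
    - {"jaw":-1,"dx":0,"dy":0,"dz":0,"twist":0}
    - {"jaw":-1,"dx":0,"dy":0,"dz":0,"twist":0}
    - {"jaw":-0.09,"dx":0,"dy":0,"dz":0,"twist":0}
    - {"jaw":-0.09,"dx":0,"dy":0,"dz":0,"twist":0}
    - {"jaw":-0.09,"dx":0,"dy":0,"dz":-0.03,"twist":0}
    - {"jaw":-0.09,"dx":0,"dy":0,"dz":-0.03,"twist":0}
    - {"jaw":-0.09,"dx":0,"dy":0,"dz":-0.04,"twist":0}

```text
t: 15.62
eef_pos: [0.4211, 0.3277, 0.1899]
ee_rot: [3.14, -0.002, -1.672]
force: [1.0, 1.0, -0.2]
width: 0.0395
gripper_force: 0.0
```

Emit:
move_arm:
  increments:
    - {"jaw":0.14,"dx":0.029,"dy":-0.0008,"dz":0,"twist":-0.0106}
    - {"jaw":0.14,"dx":0.029,"dy":-0.0008,"dz":0,"twist":-0.0106}
    - {"jaw":0.14,"dx":0.029,"dy":-0.0008,"dz":0,"twist":-0.0106}
    - {"jaw":0.14,"dx":0.029,"dy":-0.0008,"dz":0,"twist":-0.0106}
    - {"jaw":0.14,"dx":0.029,"dy":-0.0008,"dz":0,"twist":-0.0106}
    - {"jaw":0.14,"dx":0.029,"dy":-0.0008,"dz":0,"twist":-0.0106}
    - {"jaw":0.14,"dx":0.029,"dy":-0.0008,"dz":0,"twist":-0.0106}
    - {"jaw":0.14,"dx":0.029,"dy":-0.0008,"dz":0,"twist":-0.0106}
    - {"jaw":0.14,"dx":0.029,"dy":-0.0008,"dz":0,"twist":-0.0106}
    - {"jaw":0.14,"dx":0.029,"dy":-0.0008,"dz":0,"twist":-0.0106}

```text
t: 16.45
eef_pos: [0.4141, 0.0375, 0.1906]
ee_rot: [-3.139, 0.002, -1.565]
force: [0.7, 0.6, -0.1]
width: 0.0499
gripper_force: 0.0
```

```bash
python3 - <<'E'
from station import arm
from h import *
print(arm.get_state()["eef_pos"])
out=np.zeros((300,800,3),np.uint8)
f=arm.grab_frame("top");out[:,400:]=cv2.resize(f[255:315,170:250],(400,300),interpolation=cv2.INTER_CUBIC)
w=f[265:305,400:450].astype(int); hsv=cv2.cvtColor(f,cv2.COLOR_BGR2HSV)
m=np.zeros(f.shape[:2],bool); m[265:305,400:450]=((hsv[...,0]<12)&(hsv[...,1]>170))[265:305,400:450]
v,u=np.nonzero(m); print("orange",len(u),u.min(),u.max(),v.min(),v.max(), rect(arm.camera_info("top"),m,.02))
print([(round(d["score"],2),np.round(d["position"],3)) for d in arm.pinpoint("top","whistle")])
f=arm.grab_frame("side");out[:,:400]=cv2.resize(f[215:275,180:260],(400,300),interpolation=cv2.INTER_CUBIC)
cv2.imwrite("pics/crop2.png",out)
print([(round(d["score"],2),np.round(d["position"],3)) for d in arm.pinpoint("side","whistle")])
E
```

```text
[0.41412249 0.03748938 0.19059752]
orange 1 424 424 282 282 (array([ 0.43977374, -0.23862927,  0.        ,  0.        ,  0.        ]), array([ 0.43977376, -0.23862928]))
[(0.55, array([ 0.435, -0.246, -0.001])), (0.4, array([ 0.668,  0.438, -0.003]))]
[(0.88, array([ 0.436, -0.245, -0.002]))]
```

View pics/crop2.png

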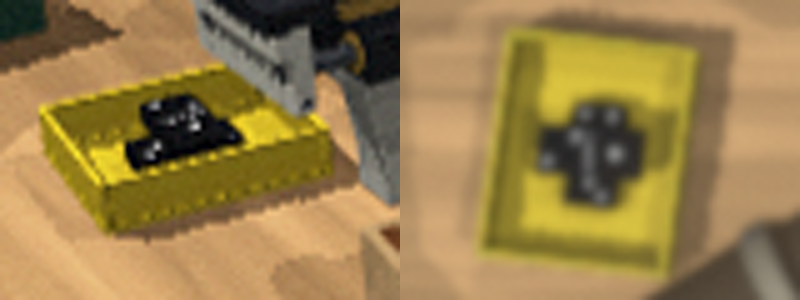

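Both black tiles lie crosswise stacked inside the yellow tray, at crop (595,150). On to the whistle at (0.436, -0.246).

Emit:
move_arm:
  increments:
    - {"jaw":0.14,"dx":0.029,"dy":-0.0008,"dz":0,"twist":-0.0106}
    - {"jaw":0.14,"dx":0.029,"dy":-0.0008,"dz":0,"twist":-0.0106}
    - {"jaw":0.14,"dx":0.029,"dy":-0.0008,"dz":0,"twist":-0.0106}
    - {"jaw":0.14,"dx":0.029,"dy":-0.0008,"dz":0,"twist":-0.0106}
    - {"jaw":0.14,"dx":0.029,"dy":-0.0008,"dz":0,"twist":-0.0106}
    - {"jaw":0.14,"dx":0.029,"dy":-0.0008,"dz":0,"twist":-0.0106}
    - {"jaw":0.14,"dx":0.029,"dy":-0.0008,"dz":0,"twist":-0.0106}
    - {"jaw":0.14,"dx":0.029,"dy":-0.0008,"dz":0,"twist":-0.0106}
    - {"jaw":0.14,"dx":0.029,"dy":-0.0008,"dz":0,"twist":-0.0106}
    - {"jaw":0.14,"dx":0.029,"dy":-0.0008,"dz":0,"twist":-0.0106}
    - {"jaw":0.14,"dx":0,"dy":0,"dz":0,"twist":0}
    - {"jaw":0.14,"dx":0,"dy":0,"dz":0,"twist":0}

```text
t: 17.65
eef_pos: [0.438, -0.2509, 0.1893]
ee_rot: [-3.141, -0.0, -1.462]
force: [-0.2, 0.2, -0.6]
width: 0.0501
gripper_force: 0.0
```

Emit:
move_arm:
  increments:
    - {"jaw":0.14,"dx":-0.001,"dy":0,"dz":0.035,"twist":0}
    - {"jaw":0.14,"dx":0,"dy":0,"dz":0.035,"twist":0}
    - {"jaw":0.14,"dx":0,"dy":0,"dz":0.03,"twist":0}
    - {"jaw":0.14,"dx":0,"dy":0,"dz":0.02,"twist":0}
    - {"jaw":0.14,"dx":0,"dy":0,"dz":0,"twist":0}
    - {"jaw":-1,"dx":0,"dy":0,"dz":0,"twist":0}
    - {"jaw":-1,"dx":0,"dy":0,"dz":0,"twist":0}
    - {"jaw":-1,"dx":0,"dy":0,"dz":0,"twist":0}
    - {"jaw":-1,"dx":0,"dy":0,"dz":0,"twist":0}
    - {"jaw":-1,"dx":0,"dy":0,"dz":0,"twist":0}
    - {"jaw":-1,"dx":0,"dy":0,"dz":0,"twist":0}

```text
t: 18.57
eef_pos: [0.4376, -0.2492, 0.0698]
ee_rot: [-3.141, -0.0, -1.46]
force: [0.6, 3.6, 3.7]
width: 0.0234
gripper_force: 15.0
```

Emit:
move_arm:
  increments:
    - {"jaw":-1,"dx":0,"dy":0,"dz":-0.03,"twist":0}
    - {"jaw":-1,"dx":0,"dy":0,"dz":-0.03,"twist":0}
    - {"jaw":-1,"dx":0,"dy":0,"dz":-0.03,"twist":0}
    - {"jaw":-1,"dx":0,"dy":0,"dz":-0.03,"twist":0}
    - {"jaw":-1,"dx":-0.0106,"dy":-0.0236,"dz":0,"twist":-0.0672}
    - {"jaw":-1,"dx":-0.0106,"dy":-0.0236,"dz":0,"twist":-0.0672}
    - {"jaw":-1,"dx":-0.0106,"dy":-0.0236,"dz":0,"twist":-0.0672}
    - {"jaw":-1,"dx":-0.0106,"dy":-0.0236,"dz":0,"twist":-0.0672}
    - {"jaw":-1,"dx":-0.0106,"dy":-0.0236,"dz":0,"twist":-0.0672}
    - {"jaw":-1,"dx":-0.0106,"dy":-0.0236,"dz":0,"twist":-0.0672}
    - {"jaw":-1,"dx":-0.0106,"dy":-0.0236,"dz":0,"twist":-0.0672}
    - {"jaw":-1,"dx":-0.0106,"dy":-0.0236,"dz":0,"twist":-0.0672}

```text
t: 19.57
eef_pos: [0.585, -0.1065, 0.1891]
ee_rot: [3.142, 0.0, -0.92]
force: [0.2, -0.3, -0.4]
width: 0.0234
gripper_force: 15.0
```

Emit:
move_arm:
  increments:
    - {"jaw":-1,"dx":-0.0106,"dy":-0.0236,"dz":0,"twist":-0.0672}
    - {"jaw":-1,"dx":-0.0106,"dy":-0.0236,"dz":0,"twist":-0.0672}
    - {"jaw":-1,"dx":-0.0106,"dy":-0.0236,"dz":0,"twist":-0.0672}
    - {"jaw":-1,"dx":-0.0106,"dy":-0.0236,"dz":0,"twist":-0.0672}
    - {"jaw":-1,"dx":-0.0106,"dy":-0.0236,"dz":0,"twist":-0.0672}
    - {"jaw":-1,"dx":-0.0106,"dy":-0.0236,"dz":0,"twist":-0.0672}
    - {"jaw":-1,"dx":-0.0106,"dy":-0.0236,"dz":0,"twist":-0.0672}
    - {"jaw":-1,"dx":-0.0106,"dy":-0.0236,"dz":0,"twist":-0.0672}

```text
t: 20.23
eef_pos: [0.638, 0.0912, 0.189]
ee_rot: [3.141, 0.0, -0.382]
force: [0.6, -0.2, 0.3]
width: 0.0233
gripper_force: 15.0
```

Emit:
move_arm:
  increments:
    - {"jaw":-1,"dx":-0.0106,"dy":-0.0236,"dz":0,"twist":-0.0672}
    - {"jaw":-1,"dx":-0.0106,"dy":-0.0236,"dz":0,"twist":-0.0672}
    - {"jaw":-1,"dx":-0.0106,"dy":-0.0236,"dz":0,"twist":-0.0672}
    - {"jaw":-1,"dx":-0.0106,"dy":-0.0236,"dz":0,"twist":-0.0672}
    - {"jaw":-1,"dx":-0.0106,"dy":-0.0236,"dz":0,"twist":-0.0672}
    - {"jaw":-1,"dx":-0.0106,"dy":-0.0236,"dz":0,"twist":-0.0672}
    - {"jaw":-1,"dx":-0.0106,"dy":-0.0236,"dz":0,"twist":-0.0672}
    - {"jaw":-1,"dx":-0.0106,"dy":-0.0236,"dz":0,"twist":-0.0672}
    - {"jaw":-1,"dx":0,"dy":0,"dz":0,"twist":0}
    - {"jaw":-1,"dx":0,"dy":0,"dz":0,"twist":0}

```text
t: 21.07
eef_pos: [0.5822, 0.2882, 0.1891]
ee_rot: [-3.142, 0.0, 0.155]
force: [-0.8, -0.6, -0.6]
width: 0.0236
gripper_force: 15.0
```

Emit:
move_arm:
  increments:
    - {"jaw":-1,"dx":-0.003,"dy":0,"dz":0.03,"twist":0}
    - {"jaw":-1,"dx":-0.003,"dy":0,"dz":0.03,"twist":0}
    - {"jaw":-1,"dx":0,"dy":0,"dz":0.03,"twist":0}
    - {"jaw":-1,"dx":0,"dy":0,"dz":0.02,"twist":0}
    - {"jaw":-1,"dx":0,"dy":0,"dz":0,"twist":0}
    - {"jaw":-1,"dx":0,"dy":0,"dz":0,"twist":0}
    - {"jaw":-0.2,"dx":0,"dy":0,"dz":0,"twist":0}
    - {"jaw":-0.2,"dx":0,"dy":0,"dz":0,"twist":0}
    - {"jaw":-0.2,"dx":0,"dy":0,"dz":-0.03,"twist":0}
    - {"jaw":-0.2,"dx":0,"dy":0,"dz":-0.03,"twist":0}
    - {"jaw":-0.2,"dx":0,"dy":0,"dz":-0.03,"twist":0}
    - {"jaw":-0.2,"dx":0,"dy":0,"dz":-0.03,"twist":0}

```text
t: 22.07
eef_pos: [0.5772, 0.2861, 0.2024]
ee_rot: [-3.14, -0.002, 0.153]
force: [0.1, 0.7, 0.2]
width: 0.0349
gripper_force: 0.0
```

```bash
python3 - <<'E'
from station import arm
from h import *
s=arm.get_state();print(s["eef_pos"],s["ee_rot"])
I=arm.camera_info("top");f=arm.grab_frame("top")
for n in("whistle","rack_end_a","opening"): print(n,[(round(d["score"],2),np.round(d["position"],3)) for d in arm.pinpoint("top",n)])
hsv=cv2.cvtColor(f,cv2.COLOR_BGR2HSV); m=np.zeros(f.shape[:2],bool); R=np.s_[195:270,305:360]
m[R]=(((hsv[...,0]<8)|(hsv[...,0]>172))&(hsv[...,1]>150))[R]
print("rack red",m.sum(),rect(I,m,.028))
fs=arm.grab_frame("side")
for n in("whistle","rack"): print("side",n,[(round(d["score"],2),np.round(d["position"],3)) for d in arm.pinpoint("side",n)])
out=np.zeros((600,800,3),np.uint8)
out[:300,:400]=cv2.resize(fs[205:265,240:320],(400,300)); out[:300,400:]=cv2.resize(f[195:255,185:265],(400,300))
out[300:,:400]=cv2.resize(fs[220:320,250:430],(400,300));out[300:,400:]=cv2.resize(f[160:310,260:410],(400,300))
cv2.imwrite("pics/crop3.png",out)
E
```

```text
[0.57715376 0.28611666 0.20239977] [-3.14047392e+00 -1.96083857e-03  1.52662729e-01]
whistle [(0.52, array([0.574, 0.285, 0.004]))]
rack_end_a [(0.97, array([ 0.111, -0.342,  0.015])), (0.96, array([ 0.672, -0.009,  0.017])), (0.94, array([0.448, 0.02 , 0.016])), (0.78, array([ 0.415, -0.411,  0.012]))]
opening [(0.93, array([0.561, 0.013, 0.074]))]
rack red 534 (array([ 0.56309637,  0.0021053 ,  0.16622882,  0.0280267 , -0.17020476]), array([0.55003104, 0.00502539]))
side whistle [(0.64, array([0.574, 0.286, 0.001]))]
side rack [(0.57, array([ 0.759,  0.193, -0.004])), (0.24, array([0.666, 0.436, 0.003]))]
```

View pics/crop3.png

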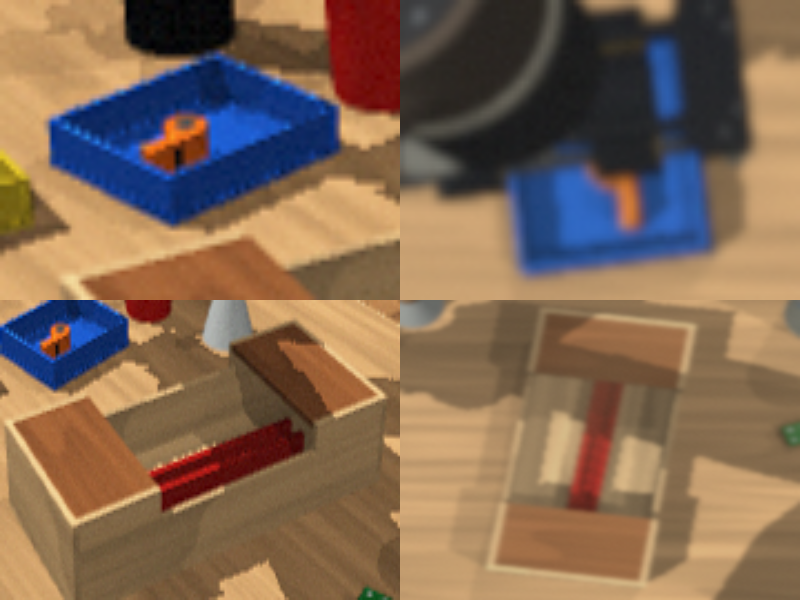

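The whistle lies in the blue tray at crop (180,140), and the rack lies centred in the box. Next I plan the rack approach.

```bash
python3 - <<'E'
from h import *
print(plan(np.array([.5772,.2861,.2024]),.153,[.622,-.003,.154],-.14,12))
E
```

```text
(12, array([0.0033, 0.0242, 0.004 , 0.0244]))
```

Emit:
move_arm:
  increments:
    - {"jaw":0.14,"dx":0.0033,"dy":0.0242,"dz":0.004,"twist":0.0244}
    - {"jaw":0.14,"dx":0.0033,"dy":0.0242,"dz":0.004,"twist":0.0244}
    - {"jaw":0.14,"dx":0.0033,"dy":0.0242,"dz":0.004,"twist":0.0244}
    - {"jaw":0.14,"dx":0.0033,"dy":0.0242,"dz":0.004,"twist":0.0244}
    - {"jaw":0.14,"dx":0.0033,"dy":0.0242,"dz":0.004,"twist":0.0244}
    - {"jaw":0.14,"dx":0.0033,"dy":0.0242,"dz":0.004,"twist":0.0244}
    - {"jaw":0.14,"dx":0.0033,"dy":0.0242,"dz":0.004,"twist":0.0244}
    - {"jaw":0.14,"dx":0.0033,"dy":0.0242,"dz":0.004,"twist":0.0244}
    - {"jaw":0.14,"dx":0.0033,"dy":0.0242,"dz":0.004,"twist":0.0244}
    - {"jaw":0.14,"dx":0.0033,"dy":0.0242,"dz":0.004,"twist":0.0244}
    - {"jaw":0.14,"dx":0.0033,"dy":0.0242,"dz":0.004,"twist":0.0244}
    - {"jaw":0.14,"dx":0.0033,"dy":0.0242,"dz":0.004,"twist":0.0244}

```text
t: 23.42
eef_pos: [0.6213, -0.0038, 0.1498]
ee_rot: [3.141, 0.002, -0.141]
force: [0.4, -1.3, -0.5]
width: 0.0503
gripper_force: 0.0
```

Emit:
move_arm:
  increments:
    - {"jaw":0.14,"dx":0,"dy":0,"dz":0,"twist":0}
    - {"jaw":0.14,"dx":0,"dy":0,"dz":0,"twist":0}

```text
t: 23.58
eef_pos: [0.6211, -0.004, 0.1497]
ee_rot: [3.14, 0.003, -0.142]
force: [-0.2, 0.2, -0.2]
width: 0.0502
gripper_force: 0.0
```

Emit:
move_arm:
  increments:
    - {"jaw":0.14,"dx":0,"dy":0,"dz":0.02,"twist":0}
    - {"jaw":0.14,"dx":0,"dy":0,"dz":0.02,"twist":0}
    - {"jaw":0.14,"dx":0,"dy":0,"dz":0.02,"twist":0}
    - {"jaw":0.14,"dx":0,"dy":0,"dz":0.013,"twist":0}
    - {"jaw":0.14,"dx":0,"dy":0,"dz":0,"twist":0}
    - {"jaw":0.14,"dx":0,"dy":0,"dz":0,"twist":0}
    - {"jaw":-1,"dx":0,"dy":0,"dz":0,"twist":0}
    - {"jaw":-1,"dx":0,"dy":0,"dz":0,"twist":0}
    - {"jaw":-1,"dx":0,"dy":0,"dz":0,"twist":0}
    - {"jaw":-1,"dx":0,"dy":0,"dz":0,"twist":0}
    - {"jaw":-1,"dx":0,"dy":0,"dz":0,"twist":0}

```text
t: 24.5
eef_pos: [0.6223, -0.0023, 0.0792]
ee_rot: [-3.141, -0.001, -0.14]
force: [0.0, 0.2, 4.7]
width: 0.0296
gripper_force: 15.0
```

Emit:
move_arm:
  increments:
    - {"jaw":-1,"dx":-0.008,"dy":0,"dz":-0.001,"twist":0}
    - {"jaw":-1,"dx":-0.008,"dy":0,"dz":0,"twist":0}
    - {"jaw":-1,"dx":-0.008,"dy":0,"dz":0,"twist":0}
    - {"jaw":-1,"dx":-0.008,"dy":0,"dz":0,"twist":0}
    - {"jaw":-1,"dx":-0.008,"dy":0,"dz":0,"twist":0}
    - {"jaw":-1,"dx":-0.002,"dy":0,"dz":0,"twist":0}
    - {"jaw":-1,"dx":0,"dy":0,"dz":0,"twist":0}
    - {"jaw":-1,"dx":0,"dy":0,"dz":0,"twist":0}

```text
t: 25.17
eef_pos: [0.5796, 0.0034, 0.0792]
ee_rot: [3.141, 0.001, -0.14]
force: [-3.3, -0.3, 3.3]
width: 0.03
gripper_force: 15.0
```

Emit:
move_arm:
  increments:
    - {"jaw":-1,"dx":0,"dy":0,"dz":-0.004,"twist":0}
    - {"jaw":-1,"dx":0,"dy":0,"dz":-0.004,"twist":0}
    - {"jaw":-1,"dx":0,"dy":0,"dz":-0.004,"twist":0}
    - {"jaw":-1,"dx":0,"dy":0,"dz":-0.004,"twist":0}
    - {"jaw":-1,"dx":0,"dy":0,"dz":-0.004,"twist":0}
    - {"jaw":-1,"dx":0,"dy":0,"dz":-0.004,"twist":0}
    - {"jaw":-1,"dx":0,"dy":0,"dz":0,"twist":0}
  force: 5

```text
t: 25.75
eef_pos: [0.5807, 0.0035, 0.1042]
ee_rot: [-3.141, -0.001, -0.14]
force: [0.3, 0.8, -1.4]
width: 0.0295
gripper_force: 5.0
```

```bash
python3 - <<'E'
from station import arm
from h import *
fs=arm.grab_frame("side");cv2.imwrite("pics/s4.png",cv2.resize(fs[180:320,220:440],(800,509)))
for n in("rack_end_a","rack"): print("side",n,[(round(d["score"],2),np.round(d["position"],3)) for d in arm.pinpoint("side",n)])
E
```

```text
side rack_end_a [(0.65, array([ 0.631, -0.007,  0.052])), (0.63, array([ 0.415, -0.413,  0.013]))]
side rack [(0.72, array([0.521, 0.011, 0.018]))]
```

View pics/s4.png

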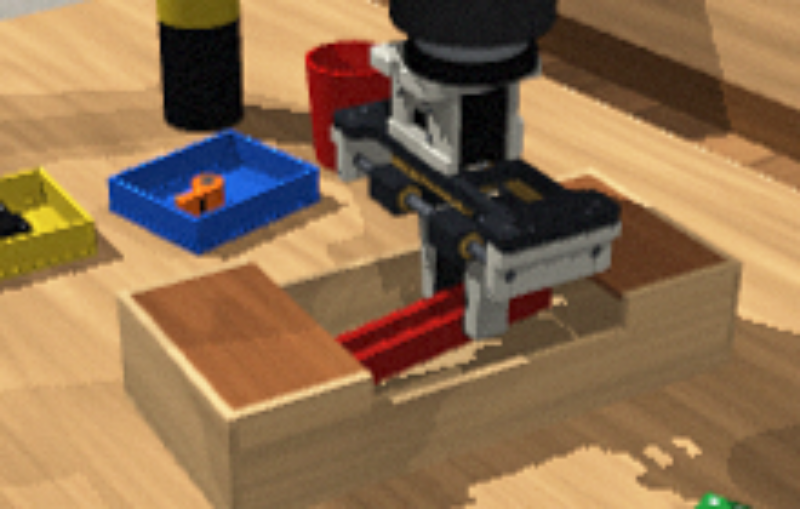

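The rack's far end tips up while the near end stays under the lid. I continue lifting to about 20° and then draw it out.

Emit:
move_arm:
  increments:
    - {"jaw":-1,"dx":0,"dy":0,"dz":-0.005,"twist":0}
    - {"jaw":-1,"dx":0,"dy":0,"dz":-0.005,"twist":0}
    - {"jaw":-1,"dx":0,"dy":0,"dz":-0.005,"twist":0}
    - {"jaw":-1,"dx":0,"dy":0,"dz":-0.005,"twist":0}
    - {"jaw":-1,"dx":0,"dy":0,"dz":-0.005,"twist":0}
    - {"jaw":-1,"dx":0,"dy":0,"dz":-0.005,"twist":0}
    - {"jaw":-1,"dx":0,"dy":0,"dz":-0.005,"twist":0}
    - {"jaw":-1,"dx":0,"dy":0,"dz":0,"twist":0}
    - {"jaw":-1,"dx":0,"dy":0,"dz":0,"twist":0}
    - {"jaw":-1,"dx":0,"dy":0,"dz":0,"twist":0}

```text
t: 26.73
eef_pos: [0.5804, 0.0035, 0.1383]
ee_rot: [-3.141, -0.001, -0.14]
force: [0.4, -0.9, -0.7]
width: 0.0297
gripper_force: 5.0
```

```bash
python3 - <<'E'
from station import arm
from h import *
fs=arm.grab_frame("side");cv2.imwrite("pics/s5.png",cv2.resize(fs[160:320,220:440],(800,582)))
for n in("rack_end_a","rack"): print("side",n,[(round(d["score"],2),np.round(d["position"],3)) for d in arm.pinpoint("side",n)])
E
```

```text
side rack_end_a [(0.82, array([ 0.416, -0.414,  0.015])), (0.65, array([ 0.632, -0.004,  0.093]))]
side rack [(0.72, array([0.528, 0.006, 0.044]))]
```

View pics/s5.png

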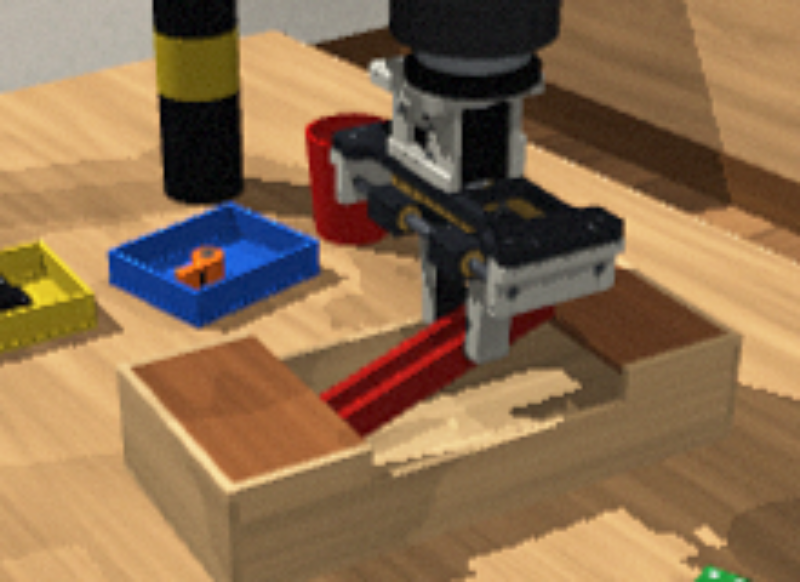

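End a is at about 0.093 m, above the lid, with end b still inside, so the slant is reached. Now draw it out along its slope.

Emit:
move_arm:
  increments:
    - {"jaw":-1,"dx":0.0075,"dy":0,"dz":-0.003,"twist":0}
    - {"jaw":-1,"dx":0.0075,"dy":0,"dz":-0.003,"twist":0}
    - {"jaw":-1,"dx":0.0075,"dy":0,"dz":-0.003,"twist":0}
    - {"jaw":-1,"dx":0.0075,"dy":0,"dz":-0.003,"twist":0}
    - {"jaw":-1,"dx":0.0075,"dy":0,"dz":-0.003,"twist":0}
    - {"jaw":-1,"dx":0.0075,"dy":0,"dz":-0.003,"twist":0}
    - {"jaw":-1,"dx":0.0075,"dy":0,"dz":-0.003,"twist":0}
    - {"jaw":-1,"dx":0.0075,"dy":0,"dz":-0.003,"twist":0}
    - {"jaw":-1,"dx":0.0075,"dy":0,"dz":-0.003,"twist":0}
    - {"jaw":-1,"dx":0.0075,"dy":0,"dz":-0.003,"twist":0}
    - {"jaw":-1,"dx":0.0075,"dy":0,"dz":-0.003,"twist":0}
    - {"jaw":-1,"dx":0.0075,"dy":0,"dz":-0.003,"twist":0}

```text
t: 27.88
eef_pos: [0.67, -0.0092, 0.1744]
ee_rot: [3.142, 0.0, -0.14]
force: [-0.3, 0.2, -0.4]
width: 0.0301
gripper_force: 5.0
```

```bash
python3 - <<'E'
from station import arm
from h import *
fs=arm.grab_frame("side");cv2.imwrite("pics/s6.png",cv2.resize(fs[160:320,220:440],(800,582)))
for n in("rack_end_a","rack"): print("side",n,[(round(d["score"],2),np.round(d["position"],3)) for d in arm.pinpoint("side",n)])
E
```

```text
side rack_end_a [(0.95, array([ 0.416, -0.413,  0.01 ])), (0.91, array([0.526, 0.015, 0.016])), (0.85, array([ 0.714, -0.016,  0.141]))]
side rack [(0.6, array([ 0.625, -0.004,  0.067]))]
```

View pics/s6.png

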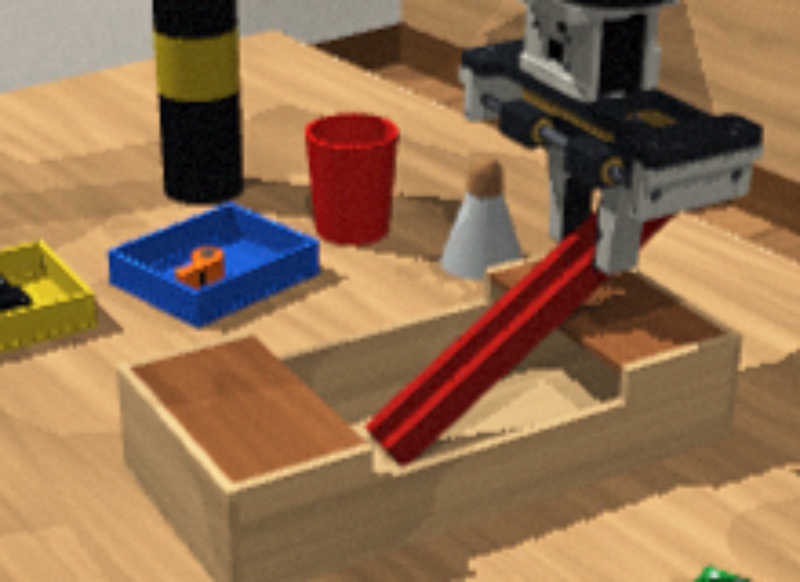

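End b is clear of the lid edge at (0.526, 0.015). Tighten the grip and lift.

Emit:
move_arm:
  increments:
    - {"jaw":-1,"dx":0,"dy":0,"dz":0,"twist":0}
    - {"jaw":-1,"dx":0,"dy":0,"dz":0,"twist":0}
    - {"jaw":-1,"dx":0,"dy":0,"dz":0,"twist":0}
    - {"jaw":-1,"dx":0,"dy":0,"dz":-0.01,"twist":0}
    - {"jaw":-1,"dx":0,"dy":0,"dz":-0.015,"twist":0}
    - {"jaw":-1,"dx":0,"dy":0,"dz":-0.015,"twist":0}
    - {"jaw":-1,"dx":0,"dy":0,"dz":-0.015,"twist":0}
    - {"jaw":-1,"dx":0,"dy":0,"dz":-0.015,"twist":0}
    - {"jaw":-1,"dx":0,"dy":0,"dz":-0.015,"twist":0}
    - {"jaw":-1,"dx":0,"dy":0,"dz":-0.015,"twist":0}
    - {"jaw":-1,"dx":0,"dy":0,"dz":-0.015,"twist":0}
    - {"jaw":-1,"dx":0,"dy":0,"dz":-0.015,"twist":0}
  force: 25

```text
t: 29.03
eef_pos: [0.6687, -0.0091, 0.3055]
ee_rot: [-3.142, 0.0, -0.14]
force: [0.6, 0.4, -2.0]
width: 0.0296
gripper_force: 25.0
```

Emit:
move_arm:
  increments:
    - {"jaw":-1,"dx":0,"dy":0,"dz":-0.015,"twist":0}
    - {"jaw":-1,"dx":0,"dy":0,"dz":-0.015,"twist":0}
    - {"jaw":-1,"dx":0,"dy":0,"dz":-0.015,"twist":0}
    - {"jaw":-1,"dx":0,"dy":0,"dz":-0.01,"twist":0}
    - {"jaw":-1,"dx":0,"dy":0,"dz":-0.005,"twist":0}
    - {"jaw":-1,"dx":0,"dy":0,"dz":0,"twist":0}
    - {"jaw":-1,"dx":0,"dy":0,"dz":0,"twist":0}
    - {"jaw":-1,"dx":0,"dy":0,"dz":0,"twist":0}
    - {"jaw":-1,"dx":0,"dy":0,"dz":0,"twist":0}
    - {"jaw":-1,"dx":0,"dy":0,"dz":0,"twist":0}
    - {"jaw":-1,"dx":0,"dy":0,"dz":0,"twist":0}
    - {"jaw":-1,"dx":0,"dy":0,"dz":0,"twist":0}

```text
t: 30.03
eef_pos: [0.6693, -0.0091, 0.3638]
ee_rot: [3.141, 0.001, -0.14]
force: [0.7, 0.3, -2.0]
width: 0.0299
gripper_force: 25.0
```

```bash
python3 - <<'E'
from station import arm
from h import *
fs=arm.grab_frame("side");cv2.imwrite("pics/s7.png",fs)
for n in("rack_end_a","whistle","tile_1","jar","dice_cup","shuttlecock","wristband","shuttle_tube"): print("side",n,[(round(d["score"],2),np.round(d["position"],3)) for d in arm.pinpoint("side",n)])
for i in range(3): arm.grab_frame("side"); print([np.round(d["position"],3) for d in arm.pinpoint("side","rack_end_a")])
s=arm.get_state();print(s["t"],s["eef_pos"],s["qd"].round(4))
E
```

```text
side rack_end_a [(0.92, array([ 0.715, -0.014,  0.33 ])), (0.7, array([0.428, 0.328, 0.004])), (0.68, array([0.527, 0.014, 0.204])), (0.6, array([ 0.415, -0.414,  0.015]))]
side whistle [(0.6, array([0.576, 0.285, 0.002]))]
side tile_1 [(0.69, array([ 0.593, -0.217,  0.002])), (0.65, array([0.424, 0.326, 0.003])), (0.58, array([0.425, 0.328, 0.018]))]
side jar [(0.67, array([ 0.751, -0.232, -0.002]))]
side dice_cup [(0.95, array([0.715, 0.298, 0.004]))]
side shuttlecock [(0.92, array([ 0.758,  0.192, -0.002])), (0.7, array([0.558, 0.009, 0.076]))]
side wristband [(0.94, array([ 0.707, -0.392, -0.   ])), (0.69, array([ 0.627, -0.003,  0.255]))]
side shuttle_tube [(0.58, array([0.664, 0.434, 0.004]))]
[array([ 0.718, -0.013,  0.328]), array([0.524, 0.016, 0.203])]
[array([ 0.416, -0.415,  0.013]), array([0.522, 0.016, 0.206]), array([ 0.716, -0.014,  0.331])]
[array([ 0.715, -0.014,  0.331]), array([0.526, 0.014, 0.207]), array([ 0.413, -0.416,  0.013]), array([ 0.419,  0.33 , -0.002])]
30.7833 [ 0.6693062  -0.00914477  0.3641653 ] [ 0.0002 -0.0008 -0.0001  0.0005  0.0013 -0.0014]
```

View pics/s7.png

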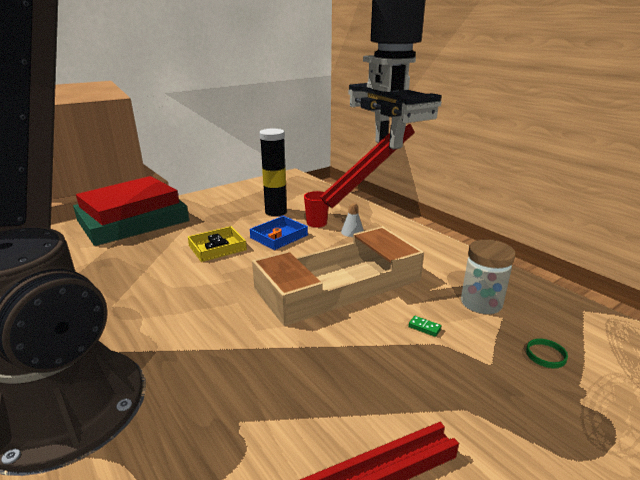

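The rack is held still, with its ends at px (410,130) and (328,203), about 0.33 m and 0.205 m high. The tiles are at (217,240) in yellow, the whistle at (277,233) in blue, and the bystanders have not moved.

```bash
python3 -c "
from station import arm
print(arm.job_done())"
```

```text
the job is handed in; nothing more can be done
None
```

The job is handed in, verdict not shown: the last picture has both black tiles in the yellow tray, the whistle in the blue tray, the bystanders unmoved, and the smaller red rack held still with its lower end about 0.205 m above the table.

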